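# Rake washed charger bricks into an even layer

## Task

The washed charger bricks lie heaped at one end of the drying tray: take the hand rake from its rest and rake them out into one layer, so that each of the three marked fields holds at least two bricks and none lies on another, stands on end or leaves the tray. Move the bricks with the rake only, never with the gripper. Then put the rake back in its rest as you found it, and leave the other things on the bench alone.

Things in the scene. Friction and masses are not known exactly. Their poses are not given: they have to be found in the camera images.
- tray_bed (a point): Fixed aluminium drying tray, blue end rims. Point: centre of its bed, 6 mm above the bench; x across, y along. Bed 180 (x) by 330 mm (y), walls 6 mm thick, 22 mm above the bed. Yellow lines at y = -55 and +55 mm mark three equal fields. The bricks start heaped in two layers (about 125 by 76 mm) near the -y end, 25 to 50 mm clear of the end wall; the rest of the bed is empty.
- rake_grip (a point): Hand rake: red comb under a pale wooden crossbar, 180 g. Point: centre of the crossbar, the grip; y along the bar and the comb, x the raking direction (front and back alike), z up. Bar 170 mm (y) by 22 mm (x) by 24 mm (z). Comb right below it: 116 mm wide (y), 10 mm thick (x), seven tines 8 mm wide, 18 mm apart, 40 mm long, tips 95 mm below the point.
- rest_top (a point): Rake rest, fixed: wooden board 120 (x) by 190 (y) by 8 mm with two green posts at y = -73 and +73 mm. Point: centre of the top of the board; axes as the parked rake. The ends of the bar lie in open notches on the posts (40 mm wide, seat 87 mm above the board, 18 mm deep, posts 12 mm thick); the comb hangs between the posts, tips 4 mm above the board, grip 99 mm above the point.
- charger1_mid (a point): Charger brick, black, a rigid rounded block 60 mm (x) by 36 mm (y) by 28 mm (z), about 70 g; the point is its centre, z up when it lies on its base.
- charger2_mid (a point): Charger brick, white, a rigid rounded block 60 mm (x) by 36 mm (y) by 28 mm (z), about 70 g; the point is its centre, z up when it lies on its base.
- charger3_mid (a point): Charger brick, grey, a rigid rounded block 60 mm (x) by 36 mm (y) by 28 mm (z), about 70 g; the point is its centre, z up when it lies on its base.
- charger4_mid (a point): Charger brick, black, a rigid rounded block 60 mm (x) by 36 mm (y) by 28 mm (z), about 70 g; the point is its centre, z up when it lies on its base.
- charger5_mid (a point): Charger brick, white, a rigid rounded block 60 mm (x) by 36 mm (y) by 28 mm (z), about 70 g; the point is its centre, z up when it lies on its base.
- charger6_mid (a point): Charger brick, black, a rigid rounded block 60 mm (x) by 36 mm (y) by 28 mm (z), about 70 g; the point is its centre, z up when it lies on its base.
- charger7_mid (a point): Charger brick, grey, a rigid rounded block 60 mm (x) by 36 mm (y) by 28 mm (z), about 70 g; the point is its centre, z up when it lies on its base.
- mouse: Black computer mouse, about 90 by 60 by 34 mm; loose bystander, leave it alone. Origin at its underside.
- drive: Black portable drive, 118 by 82 by 18 mm; loose bystander, leave it alone. Origin at its underside.
- pliers: Pliers with blue and red grips, about 180 mm long; loose bystander, leave it alone. Origin at its underside.
- cleaner: Clear bottle with red cap, 68 mm across, 190 mm tall; loose bystander, leave it alone. Origin at its underside.
- board: Green circuit board, 150 by 100 by 4 mm; loose bystander, leave it alone. Origin at its underside.
Things that resemble listed ones, but are neither listed nor needed, are in the scene too. Of the things that look like the part that bears rake_grip, the larger one is meant. Of the things that look like the part that bears rest_top, the larger one is meant.

How it is judged:
By the outcome, as a careful person would: the job done as asked, in the order asked, and still so for the second after the job is handed in, with the robot touching nothing.
It also fails if it takes over 61 s, if anything falls off the work surface, if the arm or the gripper's body presses on something with over 40 N, if the wrist force passes 120 N, or if a joint passes its speed limit or range.

## Robot

A 7-joint arm with a two-finger parallel gripper is mounted at the origin on the work surface. World frame = base frame: x ahead of the robot, y to its left, z up, the work surface at z = 0. Lengths are in m, angles in rad, forces in N, time in s.
With the tool pointing down it reaches from about 0.425 to 0.875 m from the base axis. Payload 8.4 kg.
Tool frame: the origin (TCP) lies between the finger pads; the fingertips stand 19 mm ahead of it and the grasp point (between the pads) is the TCP; z points along the fingers, y is the line along which they close (so a half turn about z gives the same grasp; the last joint's range is limited). The gripper opens to 85 mm and grips with 20 to 120 N. Pads are 22 mm wide; open, the fingers measure 114 mm over their backs; the gripper's body (76 mm by 85 mm) begins 54 mm behind the grasp point. The pads swing forward as they close: fully open they stand 13 mm farther back than shut.
Start: joints at [-1.41, 0.333, 0.04, 1.465, -0.013, 1.343, -0.059], TCP at [0.167, 0.628, 0.25] pointing down, gripper open.
Joint ranges: [-2.58, 2.58], [-0.38, 2.09], [-1.3, 1.39], [0.25, 2.4], [-1.5, 4.64], [0.08, 2.09], [-2.65, 2.65]. Speed limits (rad/s): [2.22, 2.22, 2.79, 2.79, 3.14, 3.14, 3.14].

## Interface

Orientations are given as a unit quaternion [x, y, z, w].
In Python, from rig import r, ik, sensors, vision, job gives the robot as it stands. The module is installed in compiled form; this text tells all that it offers. Calls block until the motion is done:
- r.reach(position, orientation): joint-space move of the TCP to a pose.
- r.move_linear(position, rot=None, v=0.15): straight line of the TCP; rot=None keeps the orientation; v is the mean speed in m/s.
- r.move_j(angles): joint-space move.
- r.grip(opening, strength=None): opening from 0.0 (shut) to 1.0 (fully open); strength is the grip in N (None keeps the last); returns when the fingers have stopped.
- r.dwell(seconds).
- ik(position, orientation): joint angles nearest the present ones, or None.
- sensors.get_state(): the state.
- vision.get_image(name): name is "scene" or "side" or "wrist"; returns a dict with "image" (480x640x3 uint8, red, green, blue), "mtx" (3x3 intrinsics, pixels), "camera_from_world" (4x4, takes a point from world to camera coordinates). Camera axes: x right, y down, z forward; pixel columns grow to the right and rows downward; lengths in m; the calibration is good to about 2 mm. A picture is of the moment at which its call begins. There is no depth.
A pose or a line that the arm cannot do raises r.IKError and nothing moves.
- job.sign_off(): hands the job in; it is judged then, once.
The state is a dict: "clock": time; "q": joint angles; "dq": joint speeds; "joint_torque": joint torques, N m; "tool_pos": TCP position; "eef_rot": TCP orientation; "contact_force": force on the tool from outside, world axes, zero at the start; "moment": the same for the moment, N m; "width": opening from 0.0 (shut) to 1.0 (fully open); "finger_force": force on a finger pad.
Only numpy, scipy, OpenCV 4.12 (cv2) and the standard library are available. Lean on these libraries where they do the work, as an engineer would, in place of code of your own. Each camera call takes 0.05 s, during which the arm holds its last target. There are 200 camera calls.

## Working session

There is one attempt and no reset: what is moved stays moved. The work goes in short steps, each a Python script; the robot and the scene stay as the last script left them, time stands still between calls to the robot, and variables do not carry over. Pictures are saved under pics/ and viewed, at most 10 in all, crops included, and the job is handed in when it is done.

```bash
ls; mkdir -p pics; python3 - <<'E'
from rig import r, ik, sensors, vision, job
import cv2,numpy as np
for n in ["scene","side"]:
    d=vision.get_image(n); cv2.imwrite(f"pics/{n}0.png",d["image"][:,:,::-1]); print(n,d["mtx"].tolist(),np.round(d["camera_from_world"],4).tolist())
s=sensors.get_state(); print(s)
E
```

```text
pics
scene [[480.215885355972, 0.0, 316.1633362282134], [0.0, 480.215885355972, 238.93043184235148], [0.0, 0.0, 1.0]] [[-0.5705, 0.8212, 0.015, 0.3395], [0.6354, 0.4529, -0.6254, -0.2556], [-0.5204, -0.3473, -0.7801, 1.4337], [0.0, 0.0, 0.0, 1.0]]
side [[523.6002345900235, 0.0, 312.7355357402429], [0.0, 523.6002345900235, 235.16684724677202], [0.0, 0.0, 1.0]] [[0.8852, -0.465, -0.0154, -0.4949], [-0.2386, -0.4253, -0.873, 0.1846], [0.3994, 0.7765, -0.4874, 1.3242], [0.0, 0.0, 0.0, 1.0]]
{'clock': 0.1, 'q': array([-1.41019076,  0.33384208,  0.03985811,  1.46614487, -0.0134051 ,
        1.34329089, -0.05851789]), 'dq': array([-0.00086316, -0.00096158, -0.00109804, -0.00344551,  0.00066907,
        0.00217417, -0.00131333]), 'joint_torque': array([ 4.49927466e-03, -6.60018253e+01,  1.37054376e+00, -4.06475759e+01,
        1.71470549e-02,  9.09728813e-03,  3.46659908e-05]), 'tool_pos': array([0.16689685, 0.62783027, 0.24952736]), 'eef_rot': array([ 1.29547525e-01,  9.91572960e-01, -7.07976215e-04, -4.95862143e-05]), 'contact_force': array([-0.40336065,  0.60764339, -0.32727834]), 'moment': array([ 0.00499894, -0.01758209,  0.08844884]), 'finger_force': 0.0, 'width': 0.9981103655516657}
```

View pics/scene0.png

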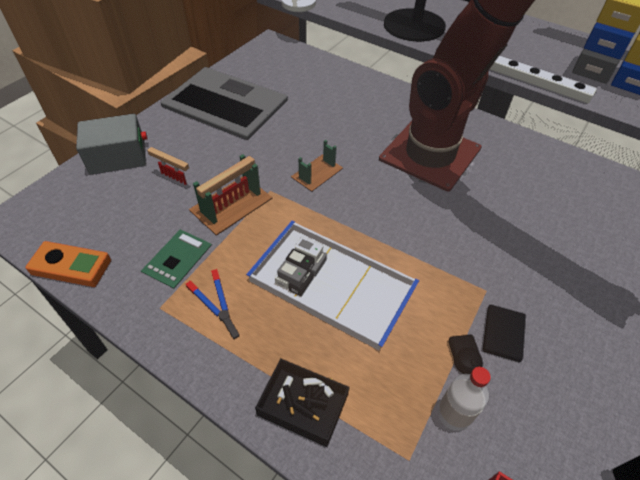

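View pics/side0.png

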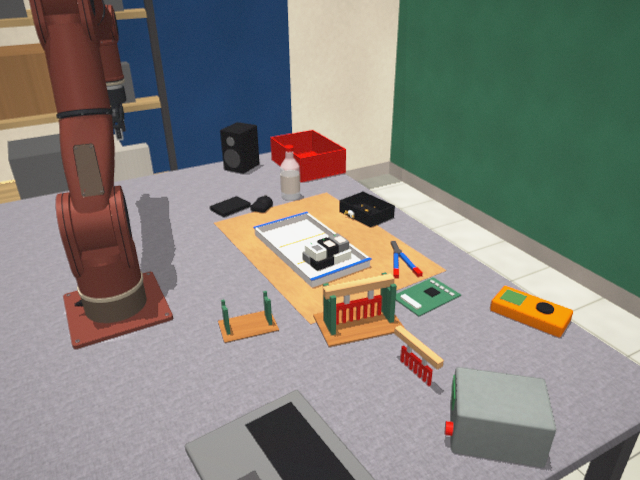

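The scene view shows two rakes: the large one at (228,180) on a rest with posts at (205,205) and (255,180), and a small loose one at (168,165). It also shows two rests: the large one at (230,205) and a small empty one at (317,172). I want the larger of each, so that is the rake parked at (228,180). The tray spans (250..418, 225..345), with the heap at about (300,262).

```bash
cat > h.py <<'E'
from rig import r, ik, sensors, vision, job
import cv2,numpy as np
def get(n):
    return vision.get_image(n)
def ray(d,uv,z):
    T=d["camera_from_world"];R=T[:3,:3];c=-R.T@T[:3,3]
    v=R.T@np.linalg.inv(d["mtx"])@np.array([uv[0],uv[1],1.]);return c+v*(z-c[2])/v[2]
def proj(d,p):
    T=d["camera_from_world"];q=d["mtx"]@(T[:3,:3]@np.asarray(p,float)+T[:3,3]);return q[:2]/q[2]
def rect(d,mask,z):
    """blobs of a mask -> min area rect of their pixels cast onto plane z: centre,size,angle of the long side"""
    n,l,st,_=cv2.connectedComponentsWithStats(mask.astype(np.uint8));o=[]
    for i in range(1,n):
        if st[i,4]<25: continue
        ys,xs=np.nonzero(l==i);P=np.array([ray(d,(x,y),z)[:2] for x,y in zip(xs,ys)],np.float32)
        b=cv2.boxPoints(cv2.minAreaRect(P));e=[b[1]-b[0],b[2]-b[1]];L=[np.linalg.norm(v) for v in e];k=int(np.argmax(L))
        o.append((st[i,:5].tolist(),b.mean(0).round(4).tolist(),round(max(L),4),round(min(L),4),round(float(np.degrees(np.arctan2(e[k][1],e[k][0]))%180),1)))
    return o
E
python3 - <<'E'
from h import *
for n in ["scene","side"]:
    d=get(n);im=d["image"];hsv=cv2.cvtColor(im,cv2.COLOR_RGB2HSV);H,S,V=cv2.split(hsv)
    print(n,"blue");[print(x) for x in rect(d,(H>105)&(H<125)&(S>130)&(V>80),.028) if x[0][4]<700]
    print("yellow");[print(x) for x in rect(d,(H>20)&(H<32)&(S>90)&(V>120),.006)if x[0][4]<700]
    print("green");[print(x) for x in rect(d,(H>50)&(H<85)&(S>90)&(V<130),.1)if x[0][4]<900]
    c=(slice(145,240),slice(180,280)) if n=="scene" else (slice(265,350),slice(305,410))
    print("bar px HSV",hsv[181,228] if n=="scene" else hsv[284,360])
    m=np.zeros_like(H,bool);m[c]=((H>10)&(H<20)&(V>185)&(S<140))[c]
    print("bar top");[print(x) for x in rect(d,m,.119)]
    cv2.imwrite(f"pics/c_{n}.png",cv2.resize(im[c][:,:,::-1],None,fx=6,fy=6,interpolation=2))
E
```

```text
scene blue
([594, 23, 40, 16, 229], [-1.0286999940872192, 0.2676999866962433], np.float32(0.1394), np.float32(0.0487), 90.5)
([622, 61, 18, 11, 102], [-0.8044000267982483, 0.38199999928474426], np.float32(0.0609), np.float32(0.0411), 90.8)
([247, 221, 47, 55, 180], [0.5680999755859375, -0.15209999680519104], np.float32(0.1921), np.float32(0.0073), 3.8)
([215, 280, 12, 30, 145], [0.7419000267982483, -0.1615000069141388], np.float32(0.0819), np.float32(0.0104), 54.6)
([379, 280, 39, 66, 247], [0.5454999804496765, 0.18850000202655792], np.float32(0.1928), np.float32(0.0074), 3.8)
([194, 290, 26, 25, 159], [0.7732999920845032, -0.17389999330043793], np.float32(0.0826), np.float32(0.0096), 80.2)
yellow
([613, 0, 27, 8, 111], [-1.3727999925613403, 0.24879999458789825], np.float32(0.1036), np.float32(0.0693), 101.8)
([336, 266, 35, 52, 69], [0.5458999872207642, 0.07209999859333038], np.float32(0.1652), np.float32(0.0026), 3.9)
green
([138, 128, 4, 19, 32], [0.5199000239372253, -0.6406999826431274], np.float32(0.0794), np.float32(0.0051), 53.9)
([70, 254, 27, 18, 301], [0.8794999718666077, -
[... 1509 characters left out ...]
119 237]
bar top
([305, 265, 11, 12, 70], [0.4235000014305115, -0.243599995970726], np.float32(0.0502), np.float32(0.0175), 84.3)
([329, 265, 64, 21, 481], [0.5230000019073486, -0.3131999969482422], np.float32(0.1702), np.float32(0.052), 168.4)
([305, 265, 105, 59, 954], [0.4828999936580658, -0.3463999927043915], np.float32(0.3103), np.float32(0.1365), 3.3)
([374, 288, 6, 8, 36], [0.5146999955177307, -0.3937999904155731], np.float32(0.0279), np.float32(0.0111), 56.0)
([350, 291, 18, 10, 99], [0.47130000591278076, -0.38519999384880066], np.float32(0.0474), np.float32(0.0203), 173.5)
([336, 296, 8, 7, 43], [0.4284999966621399, -0.3783999979496002], np.float32(0.0223), np.float32(0.0154), 60.1)
```

View pics/c_scene.png

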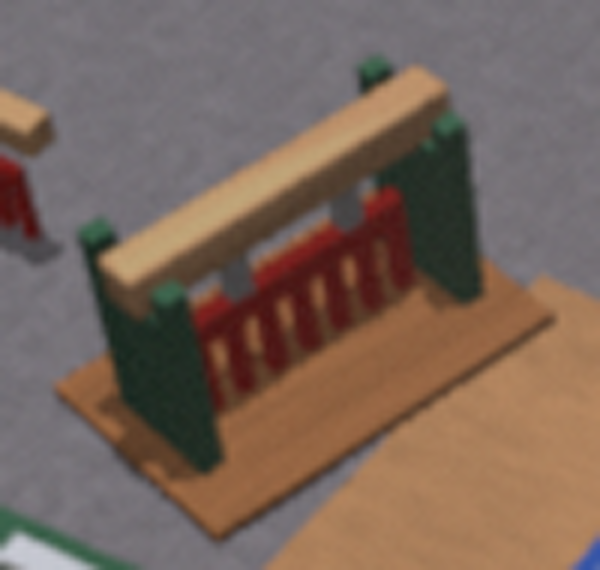

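The crop confirms it: the large rake's bar lies in the notches of the large rest, with top-face corners at crop (100,257), (130,284), (448,91) and (420,67). I'll refine from the wrist camera while hovering there.

```bash
cat >> h.py <<'E'
from scipy.spatial.transform import Rotation as Ro
def ori(bar_deg,tilt=0,flip=False):
    """tool down; tool x along -/+ bar direction, y across it. tilt (deg) about the closing axis"""
    a=np.radians(bar_deg+(180 if flip else 0));x=np.array([np.cos(a),np.sin(a),0]);z=np.array([0,0,-1.]);y=np.cross(z,x)
    return (Ro.from_matrix(np.c_[x,y,z])*Ro.from_euler('y',tilt,degrees=True)).as_quat()
TC=np.array([.5567,.0182]);TY=np.radians(3.8)
def t2w(x,y):
    c,s=np.cos(TY),np.sin(TY);return TC+np.array([c*x-s*y,s*x+c*y])
def w2t(p):
    c,s=np.cos(TY),np.sin(TY);e=np.asarray(p)[:2]-TC;return np.array([c*e[0]+s*e[1],-s*e[0]+c*e[1]])
E
python3 - <<'E'
from h import *
d=get("scene")
C=np.array([ray(d,(180+x/6-.5,145+y/6-.5),.119)[:2] for x,y in [(100,257),(130,284),(448,91),(420,67)]])
print(C.round(4).tolist(),C.mean(0)); v=(C[0]+C[1]-C[2]-C[3])/2; print(np.linalg.norm(v),np.degrees(np.arctan2(v[1],v[0])),np.linalg.norm(C[0]-C[1]))
for f in (0,1):
    for nm,p,z,b in [("bar",C.mean(0),.25,-10.2),("g",C.mean(0),.107,-10.2),("r0",t2w(0,-.14),.105,3.8),("r1",t2w(0,.14),.105,3.8)]:
        for t in (0,25,-25):
            q=ik([*p,z],ori(b,t,f)); print(f,nm,t,None if q is None else q.round(2).tolist())
E
```

```text
[[0.5827, -0.3652], [0.5868, -0.3449], [0.424, -0.3144], [0.4192, -0.3338]] [ 0.50319213 -0.33955027]
0.16604097862890457 -10.744575242433461 0.02072125195328073
0 bar 0 [-0.27, 0.37, 1.02, 1.61, -0.32, 1.34, -0.96]
0 bar 25 [-0.37, -0.06, 0.98, 1.95, -0.18, 0.84, -1.03]
0 bar -25 [-0.11, 0.71, 0.97, 1.27, -0.32, 1.79, -0.92]
0 g 0 [-0.25, 0.55, 1.02, 1.77, -0.52, 1.11, -0.81]
0 g 25 [-0.29, 0.26, 1.03, 2.11, -0.76, 0.64, -0.51]
0 g -25 [-0.06, 0.79, 0.83, 1.42, -0.33, 1.55, -0.97]
0 r0 0 [-0.58, 0.43, 0.89, 1.84, -0.38, 1.05, -1.05]
0 r0 25 [-0.58, 0.1, 0.83, 2.18, -0.42, 0.5, -0.94]
0 r0 -25 [-0.53, 0.83, 1.0, 1.49, -0.47, 1.58, -0.98]
0 r1 0 [-0.94, 0.35, 0.7, 1.86, -0.26, 1.03, -1.64]
0 r1 25 [-0.76, 0.06, 0.32, 2.19, 0.29, 0.5, -2.19]
0 r1 -25 [-0.77, 0.68, 0.69, 1.5, -0.43, 1.56, -1.5]
1 bar 0 [0.49, 0.25, 0.04, 1.58, -0.01, 1.32, 1.92]
1 bar 25 [-0.18, 0.83, 1.19, 1.28, -0.45, 1.83, 2.34]
1 bar -25 [-0.57, -0.11, 1.16, 1.95, -0.11, 0.83, 2.06]
1 g 0 [0.49, 0.36, 0.04, 1.74, -0.02, 1.04, 1.93]
1 g 25 [-0.19, 0.95, 1.14, 1.42, -0.56, 1.62, 2.35]
1 g -25 [0.76, 0.17, -0.15, 2.06, -0.31, 0.54, 2.25]
1 r0 0 [-0.57, 0.42, 0.87, 1.84, -0.36, 1.05, 2.08]
1 r0 25 [-0.47, 0.77, 0.88, 1.49, -0.39, 1.55, 2.1]
1 r0 -25 [0.53, 0.11, -0.34, 2.14, -0.16, 0.48, 1.96]
1 r1 0 [-0.76, 0.31, 0.48, 1.85, -0.17, 1.02, 1.42]
1 r1 25 [-0.6, 0.62, 0.44, 1.49, -0.3, 1.53, 1.54]
1 r1 -25 [-0.95, 0.06, 0.51, 2.2, 0.27, 0.5, 0.98]
```

```bash
python3 - <<'E'
from h import *
r.reach([.503,-.340,.26],ori(-10.5))
d=get("wrist");im=d["image"];hsv=cv2.cvtColor(im,cv2.COLOR_RGB2HSV);H,S,V=cv2.split(hsv)
T=d["camera_from_world"];print("cam",-T[:3,:3].T@T[:3,3],proj(d,[.503,-.34,.119]),sensors.get_state()["clock"])
m=(H>9)&(H<22)&(V>150)&(S<130);[print(x) for x in rect(d,m,.119)]
cv2.imwrite("pics/w1.png",im[:,:,::-1])
E
```

```text
cam [ 0.56823968 -0.35147795  0.38236174] [320.54102499 232.0307746 ] 3.8667
([0, 80, 83, 27, 94], [0.6373000144958496, -0.1647000014781952], np.float32(0.0635), np.float32(0.0016), 94.9)
([479, 133, 152, 53, 1320], [0.5242000222206116, -0.519599974155426], np.float32(0.1108), np.float32(0.0128), 97.0)
([500, 154, 51, 14, 51], [0.52920001745224, -0.4984000027179718], np.float32(0.0368), np.float32(0.0007), 94.6)
([74, 208, 13, 26, 33], [0.5457000136375427, -0.15940000116825104], np.float32(0.0205), np.float32(0.0007), 6.8)
([0, 269, 157, 39, 183], [0.4927999973297119, -0.13660000264644623], np.float32(0.1368), np.float32(0.0012), 93.7)
([319, 304, 16, 23, 197], [0.4320000112056732, -0.3319000005722046], np.float32(0.0201), np.float32(0.0126), 170.1)
([159, 336, 12, 10, 54], [0.43369999527931213, -0.19269999861717224], np.float32(0.0086), np.float32(0.0086), 169.5)
([470, 336, 12, 10, 76], [0.3856000006198883, -0.45210000872612], np.float32(0.0086), np.float32(0.0086), 169.5)
```

View pics/w1.png

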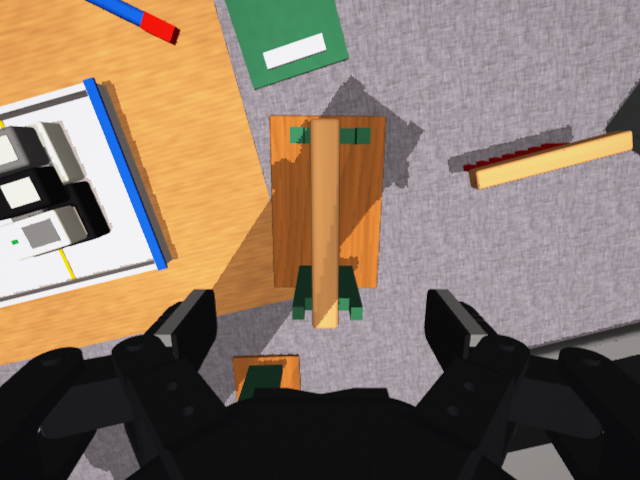

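The wrist view shows the bar's top face at about (312..338, 119..328), centred between the fingers. The heap is at the left, (0..105, 125..250).

```bash
python3 - <<'E'
from h import *
d=get("wrist")
C=np.array([ray(d,p,.119)[:2] for p in [(312,119),(338,119),(339,328),(312,328)]]);v=(C[0]+C[1]-C[2]-C[3])/2
print(C.round(4).tolist(),C.mean(0),np.linalg.norm(v),np.degrees(np.arctan2(v[1],v[0])),np.linalg.norm(C[0]-C[1]))
# rest posts tops z=.113 (px of the tops of far & near posts) 
P=np.array([ray(d,p,.113)[:2] for p in [(298,135),(362,135),(299,313),(356,313)]]);print(P.round(4).tolist(),P.mean(0))
# heap rough: bottom rear corners (floor z .006), tops at .062
for p,z in [((108,233),.02),((75,130),.02),((87,245),.034),((20,205),.062),((40,128),.062),((50,125),.034)]: print(p,z,w2t(ray(d,p,z)).round(4))
E
```

```text
[[0.5862, -0.3493], [0.5828, -0.3676], [0.4183, -0.3402], [0.4224, -0.3179]] [ 0.50244895 -0.34377103] 0.1667721533072207 -10.139683767654288 0.018650325092680987
[[0.5775, -0.3369], [0.5688, -0.3836], [0.4351, -0.309], [0.4262, -0.3566]] [ 0.50188703 -0.34651081]
(108, 233) 0.02 [-0.0464 -0.127 ]
(75, 130) 0.02 [ 0.06   -0.1374]
(87, 245) 0.034 [-0.0517 -0.1101]
(20, 205) 0.062 [ 0.0026 -0.0868]
(40, 128) 0.062 [ 0.0606 -0.1353]
(50, 125) 0.034 [ 0.0672 -0.1252]
```

```bash
python3 - <<'E'
from h import *
o=ori(-10.2)
r.move_linear([.5027,-.342,.107],rot=o,v=.12)
r.grip(0,120)
s=sensors.get_state();print(s["tool_pos"],s["width"],s["finger_force"],s["contact_force"],s["clock"])
r.move_linear([.5027,-.342,.23],v=.15)
s=sensors.get_state();print(s["tool_pos"],s["width"],s["finger_force"],s["contact_force"],s["clock"])
p=t2w(0,-.185); r.move_linear([*p,.215],rot=ori(3.8),v=.2)
d=get("scene");a=d["image"][200:360,220:430];e=get("side");b=e["image"][190:310,230:400]
cv2.imwrite("pics/s2.png",np.vstack([cv2.resize(a,(560,320)),cv2.resize(b,(560,280))])[:,:,::-1][:600])
E
```

```text
[ 0.50284761 -0.34215039  0.10738884] 0.23749285224985772 117.48263239860535 [-1.17810212  1.17434009  4.67875364] 5.95
[ 0.50234738 -0.34151682  0.22892811] 0.2320274164376885 117.29791045188904 [ 0.15768377 -0.91027873 -0.9671658 ] 6.9167
```

View pics/s2.png

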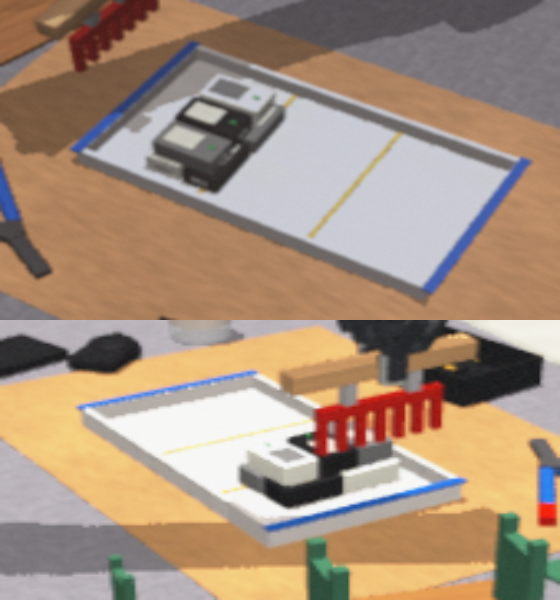

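The rake is held. In the top crop the three upper bricks sit side by side with their long axes along tray y, at (235,92), (213,118) and (195,143). The four lower ones form a 2x2 block with its front edge near the y=-55 line. I'll sweep the top layer off first.

```bash
cat >> h.py <<'E'
def go(x,y,tip,v=.12,rot=None):
    r.move_linear([*t2w(x,y),tip+.095],rot=rot,v=v)
    s=sensors.get_state();print((x,y,tip),s["contact_force"].round(1),"t",round(s["clock"],2))
E
python3 - <<'E'
from h import *
go(.006,-.153,.080,.2)
go(.006,-.153,.042)
go(.006,-.100,.042,.1)
go(.006,-.044,.042,.1)
go(.006,-.008,.011,.1)
go(.006,.086,.011,.12)
go(.006,.080,.011,.1)
go(.006,.075,.11,.25)
d=get("scene");a=d["image"][200:360,220:430];e=get("side");b=e["image"][190:310,230:400]
cv2.imwrite("pics/s3.png",np.vstack([cv2.resize(a,(560,320)),cv2.resize(b,(560,280))])[:,:,::-1][:600])
E
```

```text
(0.006, -0.153, 0.08) [-1.  -0.6 -1.4] t 8.52
(0.006, -0.153, 0.042) [-0.4 -0.6 -1.1] t 8.98
(0.006, -0.1, 0.042) [ 0.4  1.  -2. ] t 9.67
(0.006, -0.044, 0.042) [-0.2 -0.1 -1.9] t 10.38
(0.006, -0.008, 0.011) [ 0.1 -0.1 -0.7] t 11.0
(0.006, 0.086, 0.011) [-1.1 -1.  -0.7] t 11.93
(0.006, 0.08, 0.011) [ 1.  -0.3 -1.4] t 12.18
(0.006, 0.075, 0.11) [-0.2  0.9 -1.9] t 12.73
```

View pics/s3.png

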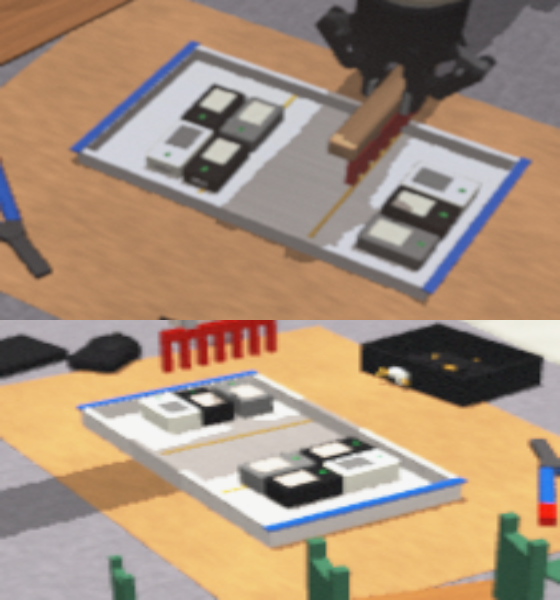

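The three upper bricks now lie flat in the far field, at top crop (435,182), (420,205), (397,240). The lower 2x2 is undisturbed in the near field. I'll locate those four bricks.

```bash
cat >> h.py <<'E'
def top(name,cam="scene",z=.034,k=2.2):
    """tray seen square-on at the height of the brick tops; column=y, row=x, k px/mm, origin at y=-170,x=-95"""
    d=get(cam);g=[(-95,-170),(-95,170),(95,170),(95,-170)]
    src=np.float32([proj(d,[*t2w(x/1e3,y/1e3),z]) for x,y in g]);dst=np.float32([((y+170)*k,(x+95)*k) for x,y in g])
    w=cv2.warpPerspective(d["image"],cv2.getPerspectiveTransform(src,dst),(int(340*k),int(190*k)),flags=cv2.INTER_CUBIC)[:,:,::-1].copy()
    for y in range(-150,151,50): cv2.line(w,(int((y+170)*k),0),(int((y+170)*k),8),(0,0,255),1)
    for x in (-90,-50,0,50,90): cv2.line(w,(0,int((x+95)*k)),(8,int((x+95)*k)),(0,0,255),1)
    cv2.imwrite(f"pics/{name}.png",w)
E
python3 -c "
from h import *
top('t4')"
```

```text
(no output)
```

View pics/t4.png

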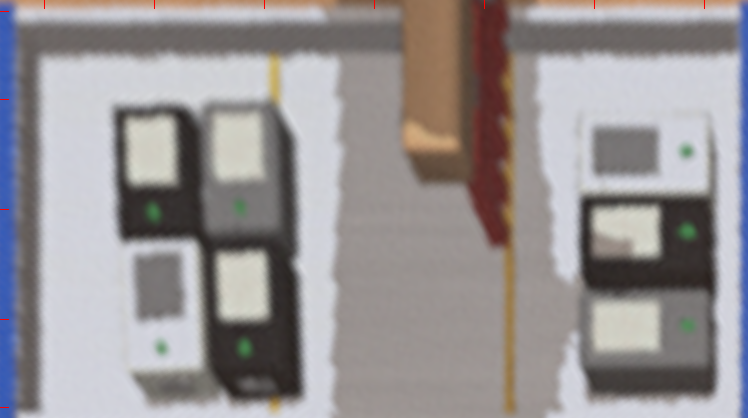

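The rectified view (2.2 px/mm) puts the rear row's tops at y≈-118..-80 and the front row's at y≈-78..-40. A gap of about 4 mm between the rows runs from (198,170) to (207,300). I'll pitch the rake 30° so the tines' leading edge forms a wedge, hover it over the gap and check from close by.

```bash
cat >> h.py <<'E'
TH=np.radians(30);YAW=3.8
OW=(Ro.from_rotvec(-TH*np.array([np.cos(TY+np.radians(YAW)),np.sin(TY+np.radians(YAW)),0]))*Ro.from_quat(ori(3.8+YAW))).as_quat()
def wedge(x,y,z,v=.1):
    """leading bottom edge of the pitched tines at tray x,y and height z"""
    a=TY+np.radians(YAW);f=np.array([-np.sin(a),np.cos(a)])
    p=t2w(x,y)+f*(-.005*np.cos(TH)+.095*np.sin(TH))
    r.move_linear([*p,z+.005*np.sin(TH)+.095*np.cos(TH)],rot=OW,v=v)
    s=sensors.get_state();print("wedge",(x,y,z),s["contact_force"].round(1),"t",round(s["clock"],2))
E
python3 - <<'E'
from h import *
wedge(.013,-.070,.10,.2)
wedge(.013,-.0775,.043,.12)
d=get("side");e=get("wrist");print([proj(e,[*t2w(.013,y),.034]).round() for y in (-.11,-.0775,-.04)])
ps=proj(d,[*t2w(.013,-.0775),.034]).astype(int)
a=cv2.resize(d["image"][ps[1]-40:ps[1]+40,ps[0]-60:ps[0]+60],(600,300),interpolation=2);b=cv2.resize(e["image"],(400,300))
cv2.imwrite("pics/v5.png",np.vstack([a,cv2.copyMakeBorder(b,0,0,0,200,0)])[:,:,::-1])
E
```

```text
wedge (0.013, -0.07, 0.1) [-0.9 -0.  -1.4] t 13.56
wedge (0.013, -0.0775, 0.043) [ 0.2 -1.  -0.4] t 14.18
[array([345., 242.]), array([305., 246.]), array([252., 250.])]
```

View pics/v5.png

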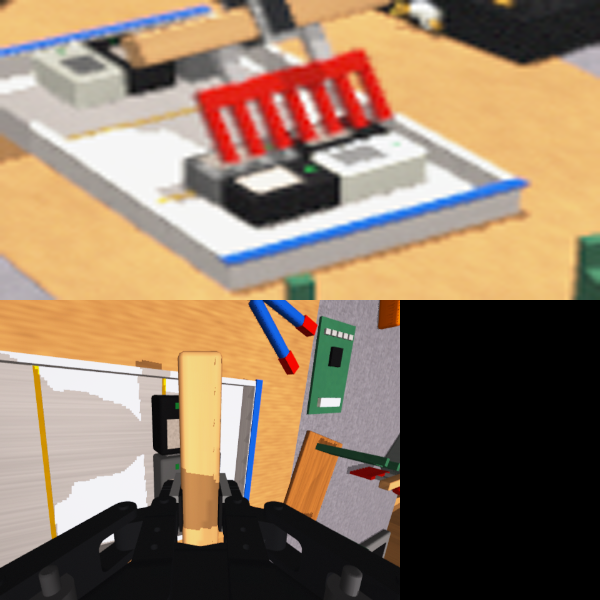

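The pitched comb hovers just above the row gap: in the side crop the tine tips run (230,160)-(385,120) along the rows' boundary. I'll probe down in small steps, watching the force.

```bash
python3 - <<'E'
from h import *
for z in (.036,.033,.031,.029):
    wedge(.013,-.0775,z,.05)
    f=sensors.get_state()["contact_force"]
    if f[2]>8: break
E
```

```text
wedge (0.013, -0.0775, 0.036) [-0.2 -0.  -1.8] t 14.57
wedge (0.013, -0.0775, 0.033) [-1.1  0.6  2.3] t 14.82
wedge (0.013, -0.0775, 0.031) [-3.5 -0.3 14.8] t 15.07
```

```bash
python3 - <<'E'
from h import *
for y in (-.0755,-.0735,-.0715,-.0695,-.066): wedge(.013,y,.031,.05)
e=get("wrist");cv2.imwrite("pics/w6.png",e["image"][200:480,180:420][:,:,::-1])
E
```

```text
wedge (0.013, -0.0755, 0.031) [-3.9 -1.2 15.4] t 15.32
wedge (0.013, -0.0735, 0.031) [-2.1 -2.  12.8] t 15.57
wedge (0.013, -0.0715, 0.031) [-1.7 -4.5 10.9] t 15.82
wedge (0.013, -0.0695, 0.031) [-1.6 -3.8 12.7] t 16.07
wedge (0.013, -0.066, 0.031) [-1.4 -4.1 12.5] t 16.32
```

```bash
python3 - <<'E'
from h import *
wedge(.013,-.066,.06,.2); wedge(.013,.03,.10,.25)
top('t6')
E
```

```text
wedge (0.013, -0.066, 0.06) [ 0.  -0.2 -3.2] t 16.67
wedge (0.013, 0.03, 0.1) [-0.5 -0.7 -2.5] t 17.23
```

View pics/t6.png

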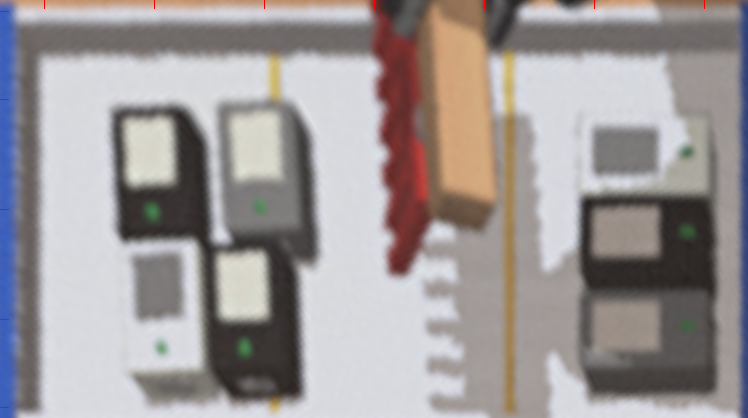

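The grey front brick moved forward 8 mm, now at (220..300, 103..240). The front black one stayed put because the wedge rode on its edge. I'll re-enter 2 mm further back with less yaw.

```bash
sed -i 's/YAW=3.8/YAW=1.5/' h.py; python3 - <<'E'
from h import *
F=lambda: sensors.get_state()["contact_force"]
wedge(.013,-.0778,.065,.25)
wedge(.013,-.0782,.038,.12)
for z in (.034,.032,.0305): 
    wedge(.013,-.0782,z,.05)
    if F()[2]>12: break
z0=z
for y in (-.075,-.072,-.069):wedge(.013,y,z0,.05)
if F()[2]<25:
  for z in (.029,.027,.025):
    wedge(.013,-.069,z,.05)
    if F()[2]>16: break
E
```

```text
wedge (0.013, -0.0778, 0.065) [ 0.5  0.5 -0.9] t 17.88
wedge (0.013, -0.0782, 0.038) [ 0.5 -0.3 -2.2] t 18.26
wedge (0.013, -0.0782, 0.034) [ 0.7  0.1 -2.3] t 18.51
wedge (0.013, -0.0782, 0.032) [-1.1 -0.2  4. ] t 18.76
wedge (0.013, -0.0782, 0.0305) [-8.4  5.4 19.3] t 19.01
wedge (0.013, -0.075, 0.0305) [-0.1 -0.8  3.6] t 19.26
wedge (0.013, -0.072, 0.0305) [ 0.4 -2.1  0.8] t 19.51
wedge (0.013, -0.069, 0.0305) [-0.1 -1.1  0.5] t 19.76
wedge (0.013, -0.069, 0.029) [ 0.6 -2.6  1.7] t 20.01
wedge (0.013, -0.069, 0.027) [ 0.2 -3.8  4.9] t 20.26
wedge (0.013, -0.069, 0.025) [ 2.1 -4.6  5.6] t 20.51
```

The force dropped, so the wedge is now between the rows. I'll pull the front row forward.

```bash
python3 - <<'E'
from h import *
wedge(.013,-.058,.024,.06)
wedge(.013,-.045,.014,.06)
wedge(.013,-.017,.012,.08)
wedge(.013,-.022,.012,.1)
wedge(.013,-.03,.10,.25)
go(.006,-.21,.12,.25,ori(3.8))
top('t7')
E
```

```text
wedge (0.013, -0.058, 0.024) [-0.1 -2.4 -0.3] t 20.84
wedge (0.013, -0.045, 0.014) [ 0.2  0.2 -1.9] t 21.27
wedge (0.013, -0.017, 0.012) [-0.8  0.3 -2.8] t 21.77
wedge (0.013, -0.022, 0.012) [ 0.1 -0.5 -1.2] t 22.02
wedge (0.013, -0.03, 0.1) [-0.9  0.3 -2.2] t 22.52
(0.006, -0.21, 0.12) [ 0.5  0.5 -1.7] t 23.71
```

View pics/t7.png

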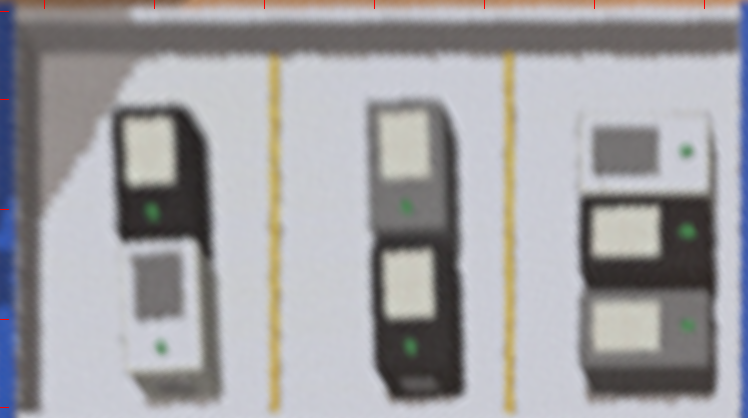

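The bricks are now 2, 2 and 3 to a field, all flat: near field (115..205, 105..400), middle (370..460, 100..395), far (580..715, 110..395). Next I return the rake, checking numerically that it has not slipped in the hand.

```bash
python3 - <<'E'
from h import *
a=np.radians(-10.2);b=np.array([np.cos(a),np.sin(a),0]);n=np.array([-b[1],b[0],0])
r.move_linear([.5028,-.3421,.235],rot=ori(-10.2),v=.2)
s=sensors.get_state();p=s["tool_pos"];print(p,s["width"],s["clock"])
for c in ("scene","side"):
    d=get(c);H,S,V=cv2.split(cv2.cvtColor(d["image"],cv2.COLOR_RGB2HSV))
    E=np.array([proj(d,p+i*.058*b+j*.005*n+[0,0,-.095]) for i in(-1,1) for j in (-1,1)]);T=np.array([proj(d,p+i*.058*b+[0,0,-.045]) for i in(-1,1)])
    A=np.vstack([E,T]);lo=(A.min(0)-14).astype(int);hi=(A.max(0)+14).astype(int)
    m=((H<6)|(H>174))&(S>150)&(V>60);ys,xs=np.nonzero(m[lo[1]:hi[1],lo[0]:hi[0]])
    print(c,"expected tips",E.round(1).tolist(),"mask x",xs.min()+lo[0],xs.max()+lo[0],"y",ys.min()+lo[1],ys.max()+lo[1])
    # lowest red pixel per tine
    X=xs+lo[0];Y=ys+lo[1];print([(int(x),int(Y[X==x].max())) for x in np.unique(X)])
E
```

```text
[ 0.50357815 -0.34081581  0.23469872] 0.235759663009743 24.7583
scene expected tips [[241.5, 154.9], [244.0, 156.8], [204.1, 177.3], [206.6, 179.4]] mask x 203 243 y 139 178
[(203, 164), (204, 169), (205, 174), (206, 177), (207, 178), (208, 177), (209, 163), (210, 165), (211, 170), (212, 173), (213, 174), (214, 173), (215, 159), (216, 161), (217, 166), (218, 170), (219, 170), (220, 170), (221, 156), (222, 158), (223, 164), (224, 166), (225, 167), (226, 166), (227, 153), (228, 155), (229, 161), (230, 163), (231, 163), (232, 149), (233, 149), (234, 154), (235, 159), (236, 160), (237, 159), (238, 146), (239, 146), (240, 151), (241, 157), (242, 157), (243, 156)]
side expected tips [[336.5, 279.3], [335.0, 277.0], [384.1, 270.2], [382.3, 268.0]] mask x 335 397 y 249 278
[(335, 263), (336, 278), (337, 278), (338, 278), (339, 262), (340, 262), (341, 261), (342, 262), (343, 276), (344, 276), (345, 276), (346, 275), (347, 260), (348, 260), (349, 260), (350, 274), (351, 275), (352, 275), (353, 275), (354, 260), (355, 259), (356, 259), (357, 259), (358, 273), (359, 273), (360, 273), (361, 273), (362, 258), (363, 257), (364, 257), (365, 271), (366, 272), (367, 272), (368, 272), (369, 257), (370, 256), (371, 256), (372, 257), (373, 270), (374, 270), (375, 270), (376, 262), (377, 255), (378, 255), (379, 255), (380, 269), (381, 269), (382, 269), (383, 265), (394, 277), (395, 277), (396, 277), (397, 277)]
```

Tips match the expected pixels to within 1–2 px, so there was no slip. I'll lower it into the notches.

```bash
python3 - <<'E'
from h import *
P=lambda t:(lambda s:print(t,s["tool_pos"].round(4),s["contact_force"].round(1),"t",round(s["clock"],2)))(sensors.get_state())
r.move_linear([.5028,-.3421,.125],v=.12);P("a")
r.move_linear([.5028,-.3421,.1085],v=.04);P("b")
r.move_linear([.5028,-.3421,.1074],v=.02);P("c")
r.grip(.55);P("open")
r.grip(1.0)
r.move_linear([.5028,-.3421,.26],v=.15);P("up")
d=get("wrist");im=d["image"];G=cv2.cvtColor(im,cv2.COLOR_RGB2HSV)
# bar edges and end rows, as found: columns 312..338, rows 119..328
e=get("scene");H,S,V=cv2.split(cv2.cvtColor(e["image"],cv2.COLOR_RGB2HSV));m=np.zeros_like(H,bool);c=(slice(145,240),slice(180,280));m[c]=((H>10)&(H<20)&(V>185)&(S<140))[c]
print("was [198,157,54,34,265] .5035,-.3403,169.8:",rect(e,m,.119))
E
```

```text
a [ 0.5032 -0.3425  0.1258] [-0.1 -0.6 -1.2] t 25.93
b [ 0.5027 -0.3421  0.1083] [ 0.5  0.1 -1.4] t 26.48
c [ 0.5028 -0.3421  0.1074] [ 0.7 -0.1 -1.2] t 26.73
open [ 0.5029 -0.3421  0.1075] [ 0.3 -0.5 -0.9] t 27.11
up [ 0.5025 -0.3417  0.259 ] [-0.1 -0.1 -0.6] t 28.74
was [198,157,54,34,265] .5035,-.3403,169.8: []
```

The arm's shadow or occlusion spoils that check, so I'll move it clear and compare again.

```bash
python3 - <<'E'
from h import *
r.move_linear([.5028,-.3421,.33],v=.25)
r.move_j([-1.41, 0.333, 0.04, 1.465, -0.013, 1.343, -0.059])
e=get("scene");H,S,V=cv2.split(cv2.cvtColor(e["image"],cv2.COLOR_RGB2HSV));m=np.zeros_like(H,bool);c=(slice(145,240),slice(180,280));m[c]=((H>10)&(H<20)&(V>185)&(S<140))[c]
print("was [198,157,54,34,265] .5035,-.3403,169.8:",rect(e,m,.119))
o=cv2.imread("pics/scene0.png")[:,:,::-1].astype(int);D=(np.abs(o-e["image"].astype(int)).max(2)>40).astype(np.uint8)
n,l,st,_=cv2.connectedComponentsWithStats(D);print([s.tolist() for s in st[1:] if s[4]>15],sensors.get_state()["clock"])
E
```

```text
was [198,157,54,34,265] .5035,-.3403,169.8: [([198, 157, 55, 34, 275], [0.503600001335144, -0.33980000019073486], np.float32(0.1622), np.float32(0.015), 169.9)]
[[301, 239, 12, 7, 44], [277, 242, 50, 55, 1340], [316, 261, 39, 50, 738], [375, 284, 15, 12, 111], [352, 292, 48, 44, 909]] 32.9083
```

The rake is back where it was (within 0.5 mm and 0.1°), and only pixels inside the tray have changed.

```bash
python3 -c "
from rig import job
print(job.sign_off())"
```

```text
the job is handed in; nothing more can be done
None
```

The job is handed in at about 33 s: the bricks lie flat in one layer, 2, 2 and 3 to a field, moved only with the rake, which is back in its rest as found, and nothing else on the bench moved.

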